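Push the blank home against fence and red stop

ROBOT

A 6-joint arm with a two-finger parallel gripper is mounted at the origin on the work surface. World frame = base frame: x ahead of the robot, y to its left, z up, the work surface at z = 0. Lengths are in m, angles in rad, forces in N, time in s.
With the tool pointing down it reaches from about 0.4 to 0.925 m from the base axis. Payload 3.4 kg.
Tool frame: the origin (TCP) lies at the very end of the fingers, on their centre line; the grasp point (between the pads) lies 19 mm behind it; z points along the fingers, y is the line along which they close (so a half turn about z gives the same grasp; the last joint's range is limited). The gripper opens to 85 mm and grips with 20 to 120 N. Pads are 22 mm wide; open, the fingers measure 114 mm over their backs; the gripper's body (76 mm by 85 mm) begins 54 mm behind the grasp point. The pads swing forward as they close: fully open they stand 13 mm farther back than shut.
Start: joints at [-1.194, 0.307, 1.506, -0, 1.328, -0.073], TCP at [0.25, -0.518, 0.231] pointing down, gripper open.
Joint ranges: [-3.12, 3.12], [-1.05, 2.28], [0.14, 2.33], [-1.42, 4.57], [0.1, 2.73], [-2.68, 2.68]. Speed limits (rad/s): [2.57, 2.57, 3.14, 3.14, 3.14, 3.14].

INTERFACE

Orientations are given as a unit quaternion [w, x, y, z].
In Python, from station import bot, viewer, workorder gives the robot as it stands.
- The arm moves only by the shell command python3 -m crank 'ROWS'. ROWS is text: rows parted by semicolons, each of 7 numbers parted by spaces: the shift along the tool's x, y, z in cm, then the turn, a rotation vector about the tool's x, y, z in degrees, then the closure, from 0 (fully open) to 1 (shut). A call has 1 to 12 rows; each row is the pose to reach, as a shift and turn from the pose commanded when the call began, along the tool's axes at that moment; what a row does not reach only later rows make up. A row lasts 1/10 s, in which the tool goes at most 50 mm and 8.59 degrees, less where a joint would pass 70% of its speed; a pose out of reach is approached as far as the arm can. A call with a gripper value outside its range is refused whole. The fingers move at their own pace and stop on an object; the grip force is fixed at half the most. Time passes only in rows, so rows that repeat a pose let the fingers close. It gives the time, the measured TCP pose, the force, the opening and the grip force at its end, in the units of the state.
- bot.sense(): the state, without advancing time (a new reading comes with each control period).
- viewer.read_camera(name): name is "scene" or "top" or "wrist"; returns a dict with "frame" (384x512x3 uint8, red, green, blue), "vertical_fov" (degrees; the focal length in pixels is half the picture's height over the tangent of half this angle, whatever the lens; pixels are square), "cx", "cy" (the principal point, pixels), "view" (4x4, takes a point from world to camera coordinates). Camera axes: x right, y up, looking along -z (the intrinsics and any distortion apply to the point x, -y, -z); pixel columns grow to the right and rows downward; lengths in m; the calibration is good to about 2 mm. A picture is of the moment at which its call begins. There is no depth.
- workorder.sign_off(): hands the job in; it is judged then, once.
The state is a dict: "time_s": time; "joint_pos": joint angles; "qd": joint speeds; "tau": joint torques, N m; "position": TCP position; "tcp_rot": TCP orientation; "wrist_force": force on the tool from outside, world axes, zero at the start; "torque": the same for the moment, N m; "finger_gap": finger opening in m; "gripper_force": force on a finger pad.
Only numpy, scipy, OpenCV 4.12 (cv2) and the standard library are available. Lean on these libraries where they do the work, as an engineer would, in place of code of your own. Each camera call takes 0.05 s, during which the arm holds its last target. There are 200 camera calls.

TASK

Get the aluminium blank located for marking out: push it along the bench with the fingertips, without gripping or lifting it, until its long side lies flush against the steel fence and its end is hard up against the red stop (not the blue one), with no gap at either. Leave it lying there and come clear; do not disturb the hammer, try square, brass bar or blue rule.

Things in the scene. Friction and masses are not known exactly. Their poses are not given: they have to be found in the camera images.
- blank: loose aluminium block, 60 (its x) x 100 (its y) x 30 mm high, about 0.35 to 0.65 kg, two dark holes on top; lies flat on the bench in front of the fence, skewed by up to 25 degrees to it. Origin: centre of its underside. It slides under a push of a few newtons.
- fence: bare steel bar fixed to the bench, 360 mm long (its y), 25 mm thick, 25 mm high. Origin: at bench height, middle of the front face that the blank must lie against; the bar lies on the +x side of that face, the free bench in front is on its -x side. Its x axis points away from the robot, within 15 degrees of world x.
- red_stop: red painted steel block fixed to the bench at one end of the fence's front face, 45 (x, out from the fence) x 30 (y, along the fence) x 40 mm high; axes parallel to the fence's. Origin: centre of its underside, 22.5 mm in front of the fence face, 165 mm along the fence from the middle, to its +y or -y end. Its inner face, towards the fence's middle, is 15 mm from its origin.
- blue_stop: the same block in blue at the other end of the fence, 300 mm between the two inner faces; not the one to use.
- hammer: hammer lying on the bench, head 28 x 100 x 28 mm centred 140 mm along its +x, red and wooden handle back to 138 mm along its -x; leave alone. Origin: under the handle's length, at bench height.
- square: steel try square lying flat; stock 20 (x) x 100 (y) x 16 mm, blade reaching out to 140 mm along its +x at the +y end of the stock; leave alone. Origin: centre of the stock's underside.
- brass: short brass bar standing upright, 30 mm diameter, 50 mm high; leave alone. Origin: centre of its underside.
- rule: blue rule lying flat behind the fence, 30 (x) x 300 (y) x 4 mm; leave alone. Origin: centre of its underside.
There are look-alikes about, which are no part of the job. Of the things that look like the red_stop, take the one that is farthest to the robot's left at the start.

How it is judged:
By the outcome, as a careful person would: the job done as asked, in the order asked, and still so for the second after the job is handed in, with the robot touching nothing.
It also fails if it takes over 45 s, if anything falls off the work surface, if the arm or the gripper's body presses on something with over 40 N, if the wrist force passes 120 N, or if a joint passes its speed limit or range.

## Working session

There is one attempt and no reset: what is moved stays moved. The work goes in short steps, Python scripts to look and compute and a shell command to move; the robot and the scene stay as the last step left them, time stands still between calls to the robot, and variables do not carry over. Pictures are saved under pics/ and viewed, at most 10 in all, crops included, and the job is handed in when it is done.

```bash
mkdir -p pics; ls; python3 - <<'E'
from station import bot, viewer
import cv2,json,numpy as np
for n in ("top","scene"):
    c=viewer.read_camera(n); cv2.imwrite(f"pics/{n}0.png",c["frame"][:,:,::-1])
    print(n,{k:(v if k!="view" else np.round(v,4).tolist()) for k,v in c.items() if k!="frame"})
    json.dump({k:np.array(v).tolist() for k,v in c.items() if k!="frame"},open(f"pics/{n}0.json","w"))
print(bot.sense())
E
```

```text
pics
top {'vertical_fov': 48.81240648699677, 'cx': 267.3840751868098, 'cy': 181.61900167055666, 'view': [[-0.0029, -0.9999, -0.0104, 0.052], [0.9944, -0.0039, 0.106, -0.5781], [-0.1061, -0.01, 0.9943, -1.3938], [0.0, 0.0, 0.0, 1.0]]}
scene {'vertical_fov': 49.144600813277904, 'cx': 265.6716069964508, 'cy': 192.8628419036025, 'view': [[-0.5349, 0.8448, -0.0164, 0.2619], [-0.6967, -0.43, 0.5742, 0.3877], [0.478, 0.3186, 0.8185, -1.5545], [0.0, 0.0, 0.0, 1.0]]}
{'time_s': 0.1, 'joint_pos': array([-1.19350266e+00,  3.07511671e-01,  1.50754161e+00,  1.90025192e-05,
        1.32839503e+00, -7.34921274e-02]), 'qd': array([ 4.73959631e-04, -7.43602078e-05, -3.93956068e-03,  6.89607694e-05,
       -2.41725875e-03,  1.07637713e-03]), 'tau': array([ 6.65721200e-05, -4.58529997e+01, -2.52608317e+01, -5.91580306e-05,
        5.61529319e-03, -9.08488772e-06]), 'position': array([ 0.2502702 , -0.51698588,  0.23046586]), 'tcp_rot': array([-9.18540914e-04,  9.74706466e-01,  2.23487009e-01, -1.31281427e-04]), 'wrist_force': array([ 0.06948695, -0.78902138, -1.66560026]), 'torque': array([0.03058332, 0.01666683, 0.01189782]), 'gripper_force': 0.0, 'finger_gap': 0.08551099052215336}
```

View pics/top0.png

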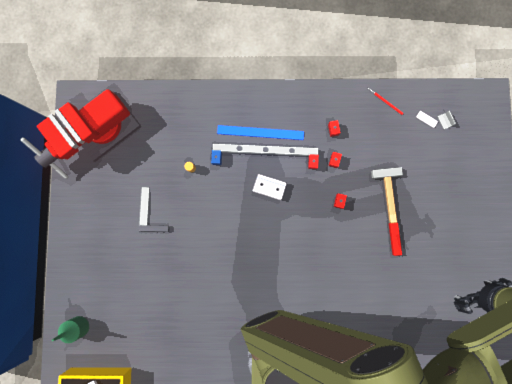

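View pics/scene0.png

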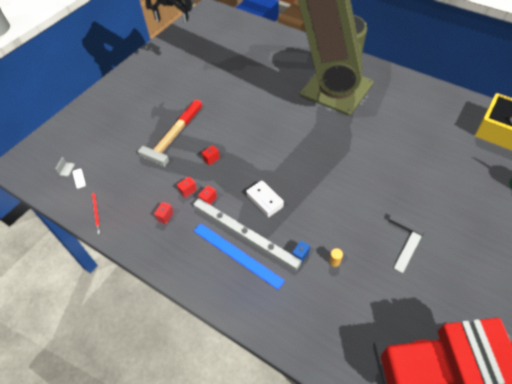

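The top view shows the fence from (213,149) to (318,152). The blue stop is at (216,157), the red stop in contact with the fence at (313,161), and the blank at (270,188). The other red blocks lie further to the robot's right. The scene view agrees. I'll enlarge both.

```bash
python3 - <<'E'
import cv2
a=cv2.imread("pics/top0.png")[135:210,200:330]; cv2.imwrite("pics/topc.png",cv2.resize(a,None,fx=6,fy=6,interpolation=cv2.INTER_CUBIC))
a=cv2.imread("pics/scene0.png")[165:275,185:320]; cv2.imwrite("pics/scenec.png",cv2.resize(a,None,fx=5,fy=5,interpolation=cv2.INTER_CUBIC))
E
```

```text
(no output)
```

View pics/topc.png

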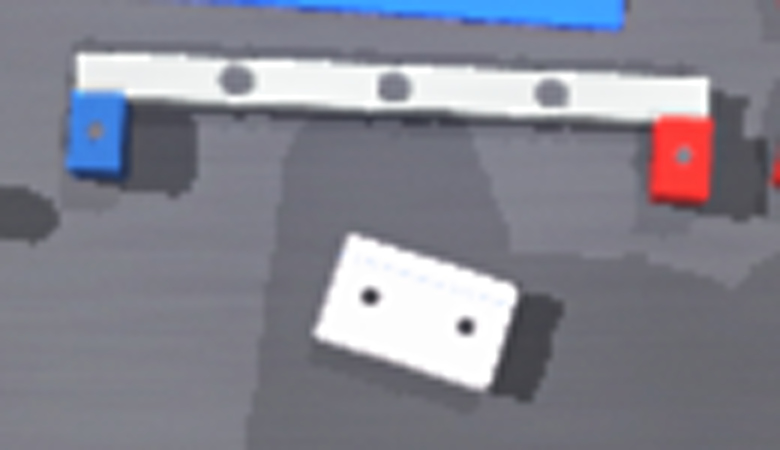

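View pics/scenec.png

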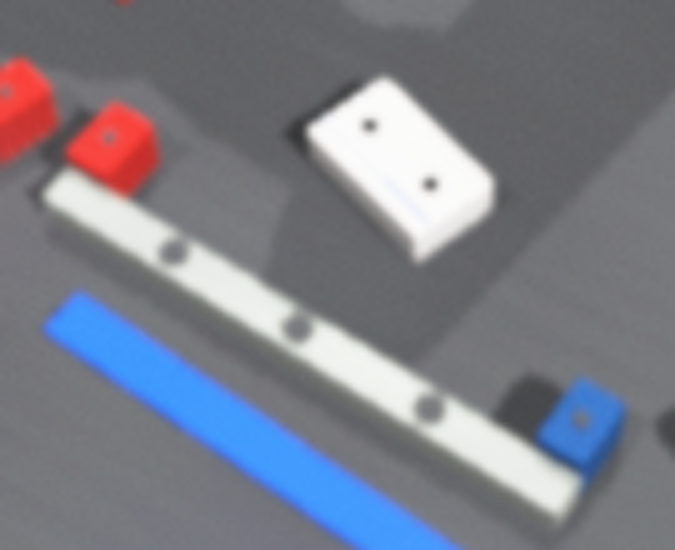

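The crops show the hole centres clearly. In the top crop the blank's are at (371,296) and (466,326), the fence's at (237,80), (394,87) and (552,94), red at (684,156) and blue at (95,130). The scene crop shows the same ones. Next I triangulate.

```bash
cat >h.py <<'E'
import numpy as np, json
def cam(n): 
    c=json.load(open(f"pics/{n}.json")); c["view"]=np.array(c["view"]); return c
def ray(c,p,H=384):
    f=H/2/np.tan(np.radians(c["vertical_fov"])/2)
    d=np.array([(p[0]-c["cx"])/f,-(p[1]-c["cy"])/f,-1]); R=c["view"][:3,:3]
    return -R.T@c["view"][:3,3], R.T@d
def onz(c,p,z):
    o,d=ray(c,p); return o+d*(z-o[2])/d[2]
def tri(r):
    A=[];b=[]
    for o,d in r:
        d=d/np.linalg.norm(d);P=np.eye(3)-np.outer(d,d);A.append(P);b.append(P@o)
    x=np.linalg.lstsq(np.vstack(A),np.hstack(b),rcond=None)[0]
    return x,[np.linalg.norm(A[i]@x-b[i]) for i in range(len(A))]
E
python3 - <<'E'
from h import *
t,s=cam("top0"),cam("scene0")
T=lambda u,v:((u-2.5)/6+200,(v-2.5)/6+135)
S=lambda u,v:((u-2)/5+185,(v-2)/5+165)
np.set_printoptions(precision=4,suppress=True)
P={}
for n,a,b in [("f-",(552,94),(173,252)),("f0",(394,87),(298,328)),("f+",(237,80),(430,409)),("red",(684,156),(108,139)),("blue",(95,130),(580,419)),("b-",(466,326),(370,125)),("b+",(371,296),(430,184))]:
    x,e=tri([ray(t,T(*a)),ray(s,S(*b))]); z=.025 if n[0]=="f" else .03 if n[1] in "+-" else .04
    print(n,x,np.round(e,4),"top@z",onz(t,T(*a),z)[:2],"scene@z",onz(s,S(*b),z)[:2])
for c in [(350,235),(518,288),(490,390),(315,338)]: print(c,onz(t,T(*c),.03))
E
```

```text
f- [ 0.6871 -0.0334  0.0214] [0.0007 0.0007] top@z [ 0.686  -0.0327] scene@z [ 0.689  -0.0324]
f0 [0.6913 0.0567 0.022 ] [0.0004 0.0004] top@z [0.6905 0.057 ] scene@z [0.6928 0.0575]
f+ [0.6955 0.1467 0.0216] [0.0002 0.0002] top@z [0.695  0.1463] scene@z [0.697  0.1478]
red [ 0.6491 -0.1068  0.0347] [0.0009 0.0009] top@z [ 0.6478 -0.1055] scene@z [ 0.6521 -0.1048]
blue [0.6648 0.2244 0.0381] [0.0009 0.0009] top@z [0.664  0.2249] scene@z [0.6661 0.224 ]
b- [0.5541 0.0166 0.0265] [0.0003 0.0003] top@z [0.5536 0.0169] scene@z [0.5562 0.0177]
b+ [0.5712 0.0699 0.0264] [0.0004 0.0004] top@z [0.5707 0.0701] scene@z [0.5735 0.0708]
(350, 235) [0.6052 0.0819 0.03  ]
(518, 288) [ 0.5749 -0.0124  0.03  ]
(490, 390) [0.5176 0.0037 0.03  ]
(315, 338) [0.5471 0.1016 0.03  ]
```

```bash
cat >>h.py <<'E'
from scipy.spatial.transform import Rotation as Ro
F0=np.array([.679,.0576]); yaw=np.radians(-2.7)
Rf=np.array([[np.cos(yaw),-np.sin(yaw)],[np.sin(yaw),np.cos(yaw)]])
def where(s):
    q=s["tcp_rot"];R=Ro.from_quat([*q[1:],q[0]]).as_matrix();p=np.array(s["position"])
    return p,R
def plan(s,xf,yf,z):
    "shift (cm, tool axes) and turn (deg) to fence-frame target, tool x along fence x, pointing down"
    p,R=where(s); t=np.array([*(F0+Rf@[xf,yf]),z])
    Rt=np.column_stack([[*Rf[:,0],0],[*-Rf[:,1],0],[0,0,-1]])
    return np.round(R.T@(t-p)*100,2),np.round(Ro.from_matrix(R.T@Rt).as_rotvec(degrees=True),2)
def rep(s):
    p,R=where(s); f=Rf.T@(p[:2]-F0)
    print("t",round(s["time_s"],2),"fence xy,z mm",np.round([*f*1000,p[2]*1000],1),"F fence",np.round(Rf.T@s["wrist_force"][:2],1),round(s["wrist_force"][2],1),"gap",round(s["finger_gap"],4))
E
python3 -c "
from h import *;from station import bot
s=bot.sense();rep(s);print(plan(s,-.19,-.02,.12),plan(s,-.19,-.02,.006))"
```

```text
t 0.1 fence xy,z mm [-401.2 -594.1  230.5] F fence [ 0.1 -0.8] -1.7 gap 0.0855
(array([ 45.97, -40.34,  11.13]), array([-1.100e-01,  2.000e-02,  2.853e+01])) (array([ 45.97, -40.32,  22.53]), array([-1.100e-01,  2.000e-02,  2.853e+01]))
```

```bash
python3 -m crank '46 -40.3 11.1 0 0 28.5 0.4;46 -40.3 11.1 0 0 28.5 0.4;46 -40.3 11.1 0 0 28.5 0.4;46 -40.3 11.1 0 0 28.5 0.4;46 -40.3 11.1 0 0 28.5 0.4;46 -40.3 11.1 0 0 28.5 0.4;46 -40.3 11.1 0 0 28.5 0.4;46 -40.3 11.1 0 0 28.5 0.4;46 -40.3 11.1 0 0 28.5 0.4;46 -40.3 11.1 0 0 28.5 0.4;46 -40.3 11.1 0 0 28.5 0.4;46 -40.3 11.1 0 0 28.5 0.4' | tail -c 600
python3 -c "
from h import *;from station import bot
s=bot.sense();rep(s);print(plan(s,-.19,-.02,.12),plan(s,-.19,-.02,.006))"
```

```text
time_s: 1.3
position: [0.48, 0.0258, 0.1241]
tcp_rot: [0.0, 1.0, -0.023, -0.0]
wrist_force: [-0.6, -0.5, -0.9]
finger_gap: 0.0512
gripper_force: 0.0
t 1.3 fence xy,z mm [-197.3  -41.2  124.1] F fence [-0.6 -0.5] -0.9 gap 0.0512
(array([ 0.73, -2.12,  0.41]), array([0.01, 0.01, 0.05])) (array([ 0.73, -2.12, 11.81]), array([0.01, 0.01, 0.05]))
```

```bash
python3 -m crank '0.7 -2.1 0 0 0 0 0.4;0.7 -2.1 0 0 0 0 0.4;0.7 -2.1 0 0 0 0 0.4' >/dev/null
python3 - <<'E'
from h import *;from station import bot,viewer
import cv2
s=bot.sense();rep(s);print(plan(s,-.19,-.02,.006))
c=viewer.read_camera("wrist");cv2.imwrite("pics/w1.png",c["frame"][:,:,::-1]);json.dump({k:np.array(v).tolist() for k,v in c.items() if k!="frame"},open("pics/w1.json","w"))
E
```

```text
t 1.6 fence xy,z mm [-191.   -22.   124.2] F fence [-0.6 -0.9] -0.0 gap 0.0512
(array([ 0.12, -0.21, 11.82]), array([0.04, 0.08, 0.14]))
```

View pics/w1.png

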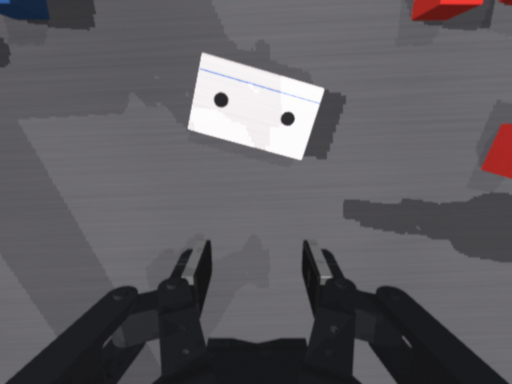

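The wrist view shows the blank ahead of the fingers, with its holes at (221,100) and (288,118) and the fingers clear of it. I'll lower and push towards the fence.

```bash
python3 -m crank '0 0 4 0 0 0 0.4;0 0 8 0 0 0 0.4;0 0 11 0 0 0 0.4;0.1 0 11.8 0 0 0 0.4;0.1 0 11.8 0 0 0 0.4' >/dev/null
python3 -c "
from h import *;from station import bot
rep(bot.sense())"
python3 -m crank '1 0 0 0 0 0 0.4;2 0 0 0 0 0 0.4;3 0 0 0 0 0 0.4;4 0 0 0 0 0 0.4;5 0 0 0 0 0 0.4;6 0 0 0 0 0 0.4;7 0 0 0 0 0 0.4;8 0 0 0 0 0 0.4;9 0 0 0 0 0 0.4;10 0 0 0 0 0 0.4;10.6 0 0 0 0 0 0.4;10.6 0 0 0 0 0 0.4' >/dev/null
python3 - <<'E'
from h import *;from station import bot,viewer
import cv2
s=bot.sense();rep(s)
c=viewer.read_camera("wrist");cv2.imwrite("pics/w2.png",c["frame"][:,:,::-1])
E
```

```text
t 2.15 fence xy,z mm [-190.4  -23.5    5.9] F fence [ 0.1 -0.5] 0.3 gap 0.051
t 3.35 fence xy,z mm [-81.2 -21.9   6.7] F fence [-0.4  0.2] 0.2 gap 0.051
```

View pics/w2.png

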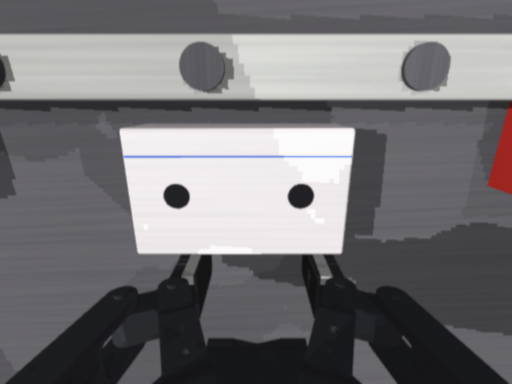

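The blank is square to the fence: its near edge runs from (138,253) to (342,253), and about 10 mm remains to the fence. I'll finish this push gently.

```bash
python3 -m crank '0.2 0 0 0 0 0 0.4;0.4 0 0 0 0 0 0.4;0.6 0 0 0 0 0 0.4;0.8 0 0 0 0 0 0.4;0.8 0 0 0 0 0 0.4' >/dev/null
python3 -c "
from h import *;from station import bot
rep(bot.sense())"
python3 -m crank '0.1 0 0 0 0 0 0.4;0.2 0 0 0 0 0 0.4;0.3 0 0 0 0 0 0.4' >/dev/null
python3 -c "
from h import *;from station import bot
rep(bot.sense())"
```

```text
t 3.9 fence xy,z mm [-76.5 -22.2   6.5] F fence [-3.1  0.1] 0.3 gap 0.0516
t 4.2 fence xy,z mm [-72.  -22.2   6.5] F fence [-2.2 -0.1] -1.2 gap 0.0511
```

```bash
for i in 1; do python3 -m crank '0.1 0 0 0 0 0 0.4;0.2 0 0 0 0 0 0.4;0.2 0 0 0 0 0 0.4' >/dev/null
python3 -c "
from h import *;from station import bot
rep(bot.sense())"; done
python3 -m crank '0.1 0 0 0 0 0 0.4;0.2 0 0 0 0 0 0.4;0.2 0 0 0 0 0 0.4' >/dev/null
python3 -c "
from h import *;from station import bot
rep(bot.sense())"
```

```text
t 4.5 fence xy,z mm [-69.9 -22.2   6.6] F fence [-0.6 -0.1] -0.8 gap 0.0512
t 4.8 fence xy,z mm [-69.9 -22.2   6.6] F fence [-5.1 -0.7] 1.7 gap 0.0512
```

```bash
python3 -m crank '0.1 0 0 0 0 0 0.4;0.2 0 0 0 0 0 0.4;0.2 0 0 0 0 0 0.4' >/dev/null
python3 - <<'E'
from h import *;from station import bot,viewer
import cv2
s=bot.sense();rep(s);print(s["torque"])
E
```

```text
t 5.1 fence xy,z mm [-70.  -22.2   6.6] F fence [-9.3 -0.2] 5.3 gap 0.0513
[0.02535727 1.19026464 0.02318979]
```

```bash
python3 -m crank '-2 0 0 0 0 0 0.4;-3 0 0 0 0 0 0.4;-3 0 -4 0 0 0 0.4;-3 0 -6 0 0 0 1;-1 -4.5 -6 0 0 0 1;3.6 -8.8 -6 0 0 0 1;3.6 -8.8 -6 0 0 0 1;3.6 -8.8 -6 0 0 0 1;3.6 -8.8 -6 0 0 0 1' >/dev/null
python3 - <<'E'
from h import *;from station import bot,viewer
import cv2
s=bot.sense();rep(s);print(plan(s,-.03,.066,.008))
c=viewer.read_camera("wrist");cv2.imwrite("pics/w3.png",c["frame"][:,:,::-1])
E
```

```text
t 6.0 fence xy,z mm [-31.4  65.3  66.1] F fence [-1.8 -0.3] -0.4 gap -0.0001
(array([ 0.15, -0.07,  5.81]), array([0.04, 0.09, 0.06]))
```

View pics/w3.png

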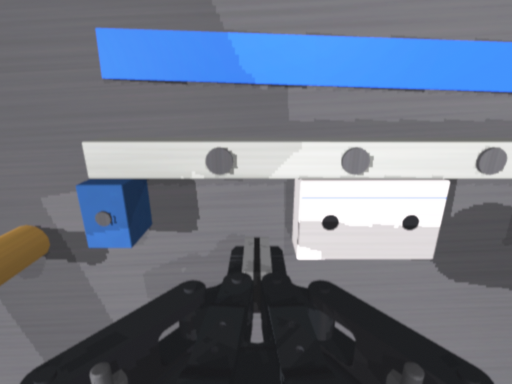

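The blank lies along the fence, with its near end at about (295,215–258), and the closed fingers are beside that end at (255,250). I'll descend and push towards the red stop.

```bash
python3 -m crank '0 0 3 0 0 0 1;0 0 5.8 0 0 0 1;0 0 5.8 0 0 0 1;0 1 5.8 0 0 0 1;0 2 5.8 0 0 0 1;0 3 5.8 0 0 0 1;0 4 5.8 0 0 0 1;0 5 5.8 0 0 0 1;0 6 5.8 0 0 0 1;0 7 5.8 0 0 0 1;0 8 5.8 0 0 0 1;0 8 5.8 0 0 0 1' >/dev/null
python3 -c "
from h import *;from station import bot
rep(bot.sense())"
python3 -m crank '0 0.3 0 0 0 0 1;0 0.6 0 0 0 0 1;0 0.9 0 0 0 0 1;0 1.2 0 0 0 0 1;0 1.2 0 0 0 0 1' >/dev/null
python3 - <<'E'
from h import *;from station import bot,viewer
import cv2
s=bot.sense();rep(s)
c=viewer.read_camera("wrist");cv2.imwrite("pics/w4.png",c["frame"][:,:,::-1])
E
```

```text
t 7.25 fence xy,z mm [-30.  -15.7   9.5] F fence [-0.5 -0.8] -0.2 gap 0.0001
t 7.75 fence xy,z mm [-29.9 -25.6   9.4] F fence [-1.1  4.7] 4.3 gap -0.0002
```

View pics/w4.png

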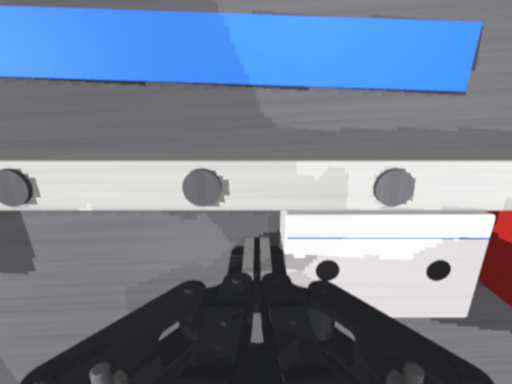

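The blank is still along the fence, and its leading end at (493,215) is almost on the red stop. A few more small pushes.

```bash
R='from h import *;from station import bot
rep(bot.sense())'
python3 -m crank '0 0.1 0 0 0 0 1;0 0.2 0 0 0 0 1;0 0.3 0 0 0 0 1;0 0.3 0 0 0 0 1' >/dev/null; python3 -c "$R"
python3 -m crank '0 0.1 0 0 0 0 1;0 0.2 0 0 0 0 1;0 0.3 0 0 0 0 1;0 0.3 0 0 0 0 1' >/dev/null; python3 -c "$R"
python3 -m crank '0 0.1 0 0 0 0 1;0 0.2 0 0 0 0 1;0 0.2 0 0 0 0 1' >/dev/null; python3 -c "$R"
```

```text
t 8.2 fence xy,z mm [-29.8 -28.1   9.3] F fence [-0.1  5.4] 4.5 gap 0.0001
t 8.6 fence xy,z mm [-29.8 -31.1   9.4] F fence [-1.7  5.8] 4.9 gap 0.0004
t 8.9 fence xy,z mm [-29.8 -33.1   9.3] F fence [-1.2  6. ] 4.5 gap 0.0002
```

```bash
R='from h import *;from station import bot
rep(bot.sense())'
python3 -m crank '0 0.1 0 0 0 0 1;0 0.2 0 0 0 0 1;0 0.2 0 0 0 0 1' >/dev/null; python3 -c "$R"
python3 -m crank '0 0.1 0 0 0 0 1;0 0.2 0 0 0 0 1;0 0.2 0 0 0 0 1' >/dev/null; python3 -c "$R"
python3 -m crank '0 0.1 0 0 0 0 1;0 0.2 0 0 0 0 1;0 0.2 0 0 0 0 1' >/dev/null; python3 -c "$R"
```

```text
t 9.2 fence xy,z mm [-29.8 -35.1   9.3] F fence [-0.1  6.2] 4.2 gap -0.0002
t 9.5 fence xy,z mm [-29.8 -36.3   9.3] F fence [-1.1  8.4] 4.8 gap 0.0003
t 9.8 fence xy,z mm [-29.8 -36.3   9.4] F fence [-1.3 14.9] 5.3 gap 0.0002
```

```bash
R='from h import *;from station import bot
rep(bot.sense())'
python3 -m crank '0 -1.5 0 0 0 0 1;0 -2.5 0 0 0 0 1;0 -2.5 -4 0 0 0 1;-2 -1 -6 0 0 0 1;-6.5 2 -6 0 0 0 0.4;-6.5 6.1 -6 0 0 0 0.4;-6.5 6.1 -2 0 0 0 0.4;-6.5 6.1 0.2 0 0 0 0.4;-6.5 6.1 0.2 0 0 0 0.4;-6.5 6.1 0.2 0 0 0 0.4' >/dev/null; python3 -c "$R"
python3 -m crank '0.5 0 0 0 0 0 0.4;1 0 0 0 0 0 0.4;1.5 0 0 0 0 0 0.4;2 0 0 0 0 0 0.4;2.3 0 0 0 0 0 0.4;2.5 0 0 0 0 0 0.4;2.5 0 0 0 0 0 0.4' >/dev/null; python3 -c "$R"
```

```text
t 10.8 fence xy,z mm [ -95.6 -101.3    6.3] F fence [0.1 0.3] 0.3 gap 0.0511
t 11.5 fence xy,z mm [ -70.3 -101.1    6.6] F fence [-0.5  0.1] -0.9 gap 0.0516
```

```bash
R='from h import *;from station import bot
rep(bot.sense())'
python3 -m crank '0.1 0 0 0 0 0 0.4;0.2 0 0 0 0 0 0.4;0.2 0 0 0 0 0 0.4' >/dev/null; python3 -c "$R"
python3 -m crank '0.1 0 0 0 0 0 0.4;0.2 0 0 0 0 0 0.4;0.3 0 0 0 0 0 0.4;0.3 0 0 0 0 0 0.4' >/dev/null; python3 -c "$R"
```

```text
t 11.8 fence xy,z mm [ -69.9 -101.1    6.4] F fence [-4.7 -0.9] 2.0 gap 0.0512
t 12.2 fence xy,z mm [ -69.9 -101.1    6.4] F fence [-9.7 -1.2] 8.7 gap 0.0512
```

Contact came at the same x as before, so the blank is flush. I'll come clear and look at it from above.

```bash
R='from h import *;from station import bot
rep(bot.sense())'
python3 -m crank '-2 0 0 0 0 0 0.4;-4 0 0 0 0 0 0.4;-4 0 -4 0 0 0 0.4;-4 1 -9 0 0 0 0.4;-4 3 -12 0 0 0 0.4;-4 3 -12 0 0 0 0.4;-4 3 -12 0 0 0 0.4' >/dev/null
python3 - <<'E'
from h import *;from station import bot,viewer
import cv2
rep(bot.sense())
c=viewer.read_camera("wrist");cv2.imwrite("pics/w5.png",cv2.resize(c["frame"][:,:,::-1],None,fx=1.5,fy=1.5,interpolation=2))
c=viewer.read_camera("top");cv2.imwrite("pics/top5.png",c["frame"][:,:,::-1])
E
```

```text
t 12.9 fence xy,z mm [-104.2 -131.6  127.7] F fence [-0.8  0. ] -0.3 gap 0.0512
```

View pics/w5.png

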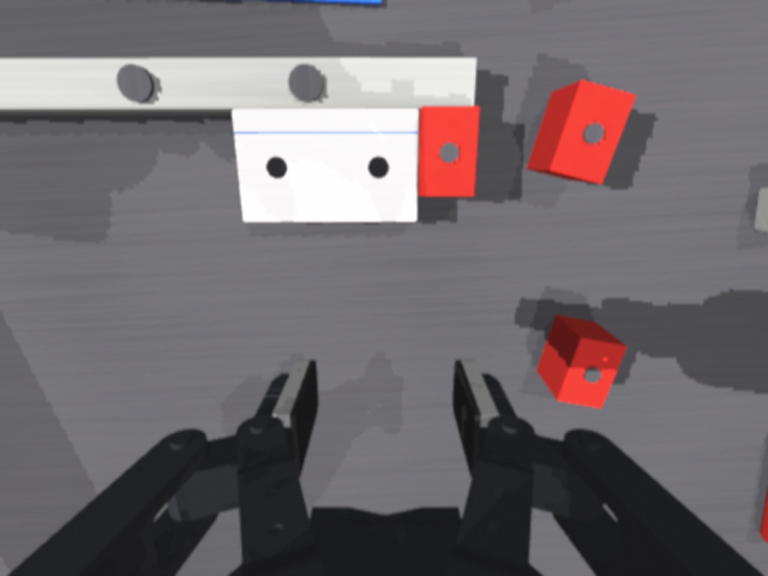

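View pics/top5.png

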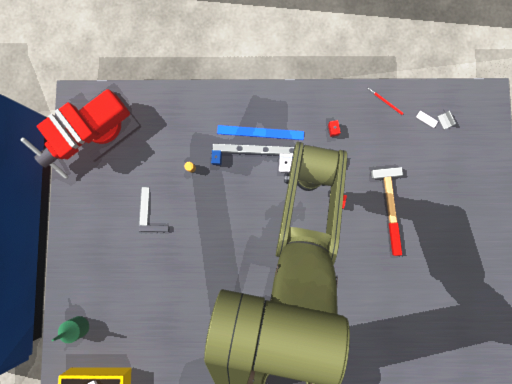

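The wrist picture shows the blank's long side on the fence along row 108. Its end touches the red stop along column 418, with no gap at either. In the top view the hammer, try square, brass bar and blue rule are where they started. The gripper is clear, so I'm handing in.

```bash
python3 -c "
from station import workorder
print(workorder.sign_off())"
```

```text
the job is handed in; nothing more can be done
None
```

The blank lies flush against the fence with its end hard up against the red stop; the arm is clear, the other things look undisturbed in the last pictures, and the job was handed in at about 13 s.

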